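# Set a freshly painted nose cone to dry with the spring tongs

## Robot

A 7-joint arm with a two-finger parallel gripper is mounted at the origin on the work surface. World frame = base frame: x ahead of the robot, y to its left, z up, the work surface at z = 0. Lengths are in m, angles in rad, forces in N, time in s.
With the tool pointing down it reaches from about 0.375 to 0.925 m from the base axis. Payload 3.1 kg.
Tool frame: the origin (TCP) lies on the front face of the gripper's body, between the roots of the fingers; the fingertips stand 73 mm ahead of it and the grasp point (between the pads) lies 54 mm ahead of it; z points along the fingers, y is the line along which they close (so a half turn about z gives the same grasp; the last joint's range is limited). The gripper opens to 85 mm and grips with 20 to 120 N. Pads are 22 mm wide; open, the fingers measure 114 mm over their backs; the gripper's body (76 mm by 85 mm) begins 54 mm behind the grasp point. The pads swing forward as they close: fully open they stand 13 mm farther back than shut.
Start: joints at [-1.298, 0.383, 0.044, 1.598, -0.018, 1.161, -0.05], TCP at [0.236, 0.606, 0.304] pointing down, gripper open.
Joint ranges: [-2.61, 2.61], [-0.41, 2.15], [-1.48, 1.57], [0, 2.5], [-1.57, 4.71], [0.05, 1.97], [-2.85, 2.85]. Speed limits (rad/s): [2.79, 2.79, 3.14, 3.14, 3.14, 3.14, 3.14].

## Interface

Orientations are given as [roll, pitch, yaw] about the fixed x, y, z axes, in that order (R = Rz(yaw) Ry(pitch) Rx(roll)).
In Python, from plant import ctrl, imaging, job gives the robot as it stands.
- The arm moves only by the tool step_arm, never from a script. Its argument "increments" is one flat list of numbers, 4 for each row, row after row: the shift along the tool's x, y, z in mm, then the turn about the tool's z in rad. In form: [x, y, z, yaw, x, y, z, yaw, ...]. A call has exactly 8 rows; each row shifts and turns the commanded pose from where the row before left it, along the tool's axes as they then stand; what a row does not reach is not made up. A row lasts 1/12 s, in which the tool goes at most 41.7 mm and 7.16 degrees, less where a joint would pass 70% of its speed; a pose out of reach is approached as far as the arm can. A call with a gripper value outside its range is refused whole. "grip" is the finger opening in mm, from 0 to 85.4, set as the call begins (left out, the last holds). The fingers move at their own pace and stop on an object; "newtons" is the grip in N (left out, the last holds). Time passes only in rows, so rows that do not move let the fingers close, or fill a call up. It gives the time, the measured TCP pose, the force, the opening and the grip force at its end, in the units of the state.
- ctrl.get_obs(): the state, without advancing time (a new reading comes with each control period).
- imaging.camera(name): name is "scene" or "top" or "wrist"; returns a dict with "color" (400x640x3 uint8, red, green, blue), "z_map" (400x640 float32, m along the optical axis (not along the pixel's ray), 0 where there is no reading), "fx", "fy", "cx", "cy" (pixels), "dist" ([k1, k2, p1, p2, k3] as OpenCV has them; the pictures are not rectified), "world_to_cam" (4x4, takes a point from world to camera coordinates). Camera axes: x right, y down, z forward; pixel columns grow to the right and rows downward; lengths in m; the calibration is good to about 2 mm. A picture is of the moment at which its call begins.
- job.hand_in(): hands the job in; it is judged then, once.
Trained networks look in a picture, given as the dict that the camera call returned (one of the last four; its "shot" number tells which), for a name from the list of things; names that differ only in an ending like _2 or _b are one class to them, and where a whole thing is asked for, a point or a joint stands for the part that bears it (a point fixed in the world has none). Each returns a list of dicts, best first, with "p" (0 to 1); they miss things now and then, are a little off and sometimes report something else, mostly with a low value. They report only what shows in the picture. A call takes as long as a camera call.
- imaging.look_for(picture, label): "bbox" ([centre column, centre row, width, height] in pixels, round what is visible of it).
- imaging.tip_of(picture, label): "centre" ([column, row] in pixels: a listed point, or the origin of a listed thing).
The state is a dict: "time_s": time; "joint_pos": joint angles; "dq": joint speeds; "effort": joint torques, N m; "tcp_pos": TCP position; "tcp_rot": TCP orientation; "wrist_force": force on the tool from outside, world axes, zero at the start; "torque": the same for the moment, N m; "grip_width": finger opening in m; "finger_force": force on a finger pad.
Only numpy, scipy, OpenCV 4.12 (cv2) and the standard library are available. Lean on these libraries where they do the work, as an engineer would, in place of code of your own. Each camera call takes 0.05 s, during which the arm holds its last target. There are 200 camera calls.

## Task

The paint on the red nose cone is still wet: take the spring tongs out of their caddy, squeeze them gently on the cone's grey collar, lift it off the painting block, feel along the slot of the drying stand for the clip's hole and press the stem in until the flange is fully home on the plate, without ramming it. Then let go and stand the tongs back in their caddy. Touch the cone only by its unpainted parts and only with the tongs, and leave the blue cone, the bottle, the cup and the jar alone.

Things in the scene. Friction and masses are not known exactly. Their poses are not given: they have to be found in the camera images.
- tongs_grip (a point): Spring tongs, 120 g, 124 mm tall, upright, tips down. Point amid the blue grip plates (22 mm along x, 34 tall), 95 mm above the tips; the tongs end 23 mm above it. z up, y = line along which the arms close. Arms slide parallel, sprung: 45 mm over the plates when free, 25.4 shut. Squeezing takes 4 N at first, 8 N shut; they spring open.
- tongs_tip (a point): Midway between the jaw tips, at their lower end; axes as tongs_grip. Rubber jaw pads 14 mm along x, 6 mm tall. The gap between them is 15 mm less than the width over the grip plates: 30 mm when free. Above the pads the arms stand 3 mm further back each.
- caddy_in (a point): Centre of the inner floor of the white open box (46 x 68 mm outside, 58 mm high, walls and floor 4 mm) in which the tongs stand. Its long inner side (60 mm) lies along y, the short one (38 mm) along x. At the start the tips stand on this floor and the arms close along this y, within a few degrees.
- red_nose_collar (a point): Nose cone with wet red paint, 20 to 35 g, stem down. Point: centre of its bare grey square collar (14 x 14 mm, 10 mm tall, faces along x and y; z up). Above the collar is the painted cone (9 mm across, 24 mm tall), below it a grey flange. It stands in a hole of the block. A squeeze of over about 25 N on each side marks it.
- red_nose_flange (a point): Centre of the underside of the red cone's round grey flange (28 mm across, 4 mm thick), 9 mm below the collar point. Below it: a round stem 8 mm across, 22 mm long, its last 1.5 mm 7.2 mm across. At the start the flange rests on the block with the stem loose in the hole. The jaw tips may bear down on the flange.
- red_nose_paint: The wet painted cone itself: origin at its base, on the collar. Not to be touched by anything.
- blue_nose_collar (a point): A second nose cone, the same but blue, in the other hole of the block: not to be disturbed. Point: its collar's centre.
- block: Wooden painting block, 56 x 130 mm and 28 mm high, fixed to the table, origin under its centre, with two 12 mm holes 40 mm either side of the centre along its y; the cones stand in them.
- seat (a point): Middle of the drying stand's slot, level with the top of its aluminium plate (90 x 120 mm, 36 mm above the table, fixed). The slot is 11 mm wide along x, 52 mm long along y, closed at both ends, 5 mm deep. Its yellow floor has one hole, 9.5 mm across, on the slot's centre line, up to 15 mm either way along y from this point: where is NOT measured; feel (or look) for it.
- stand: The drying stand: origin under its centre on the table, axes as seat. Below the hole, about 16 to 19 mm under the plate's top, two sprung rubber rollers grip the stem: it takes about 5 to 10 N of push to drive it past them until the flange lies flat on the plate, and they hold it where it is left. The slide with the hole does not move. Over 40 N between cone and stand is ramming.
- bottle: White bottle with a blue label, 56 mm across, 120 mm tall; origin under its base. Bystander.
- cup: White paper cup, 72 mm across, 75 mm tall; origin under its base. Bystander.
- jar: Amber paint jar with a red lid, 44 mm across, 50 mm tall; origin under its base. Bystander.

How it is judged:
By the outcome, as a careful person would: the job done as asked, in the order asked, and still so for the second after the job is handed in, with the robot touching nothing.
It also fails if it takes over 72 s, if anything falls off the work surface, if the arm or the gripper's body presses on something with over 40 N, if the wrist force passes 120 N, or if a joint passes its speed limit or range.

## Working session

There is one attempt and no reset: what is moved stays moved. The work goes in short steps, Python scripts to look and compute and a tool call to move; the robot and the scene stay as the last step left them, time stands still between calls to the robot, and variables do not carry over. Pictures are saved under pics/ and viewed, at most 10 in all, crops included, and the job is handed in when it is done.

Besides the shell and the picture viewer there is one more tool, called after ">>>" by a JSON object that holds its "name" and its "arguments". step_arm: Moves the arm, as the interface text tells. Its arguments: {"type":"object","properties":{"increments":{"type":"array"},"grip":{"type":"number"},"newtons":{"type":"number"}},"required":["increments"]}

```bash
ls; mkdir -p pics; cat > h.py <<'E'
import numpy as np, cv2
from plant import ctrl, imaging, job
def px2w(c,uv,z=None,depth=None):
    K=np.array([[c['fx'],0,c['cx']],[0,c['fy'],c['cy']],[0,0,1]])
    n=cv2.undistortPoints(np.array([[uv]],float),K,np.array(c['dist']))[0,0]
    r=np.array([n[0],n[1],1]); T=np.linalg.inv(np.array(c['world_to_cam']))
    d=T[:3,:3]@r; o=T[:3,3]
    if z is not None: return o+d*(z-o[2])/d[2]
    return o+d*depth
def w2px(c,p):
    K=np.array([[c['fx'],0,c['cx']],[0,c['fy'],c['cy']],[0,0,1]]);W=np.array(c['world_to_cam'])
    return cv2.projectPoints(np.array([p],float),cv2.Rodrigues(W[:3,:3])[0],W[:3,3],K,np.array(c['dist']))[0][0,0]
def save(c,n,crop=None,s=1):
    im=c['color'][:,:,::-1]
    if crop: im=im[crop[1]:crop[3],crop[0]:crop[2]]
    cv2.imwrite('pics/'+n,cv2.resize(im,None,fx=s,fy=s,interpolation=cv2.INTER_CUBIC))
E
python3 - <<'E'
from h import *
o=ctrl.get_obs();print(o['tcp_pos'],o['tcp_rot'],o['time_s'])
H=dict(tongs_grip=.099,tongs_tip=.004,caddy_in=.004,red_nose_collar=.037,red_nose_flange=.028,blue_nose_collar=.037,block=0,seat=.036,stand=0,bottle=0,cup=0,jar=0)
ims=[]
for n in ['top','scene','wrist']:
    c=imaging.camera(n); save(c,n+'0.png'); ims.append(c['color'])
    print(n,np.linalg.inv(np.array(c['world_to_cam']))[:3,3].round(3))
    for k,z in H.items():
        r=imaging.tip_of(c,k)
        for q in r[:2]:
            if q['p']>.2: print(k,round(q['p'],2),np.round(q['centre']),px2w(c,q['centre'],z=z).round(4))
cv2.imwrite('pics/all.png',cv2.resize(np.vstack(ims[:2])[:,:,::-1],(480,600)))
E
```

```text
pics
[0.2352427  0.60511316 0.30245851] [-3.13892772e+00  1.69220409e-04  2.77093877e+00] 0.0
top [0.464 0.023 0.872]
tongs_grip 0.62 [457. 218.] [ 0.532  -0.2696  0.099 ]
tongs_tip 0.77 [442. 224.] [ 0.529  -0.2707  0.004 ]
caddy_in 0.56 [442. 224.] [ 0.529  -0.2716  0.004 ]
red_nose_collar 0.45 [358. 238.] [ 0.5035 -0.0832  0.037 ]
red_nose_flange 0.65 [357. 240.] [ 0.4984 -0.0821  0.028 ]
blue_nose_collar 0.62 [319. 243.] [ 0.4949 -0.0042  0.037 ]
block 0.46 [190. 152.] [0.702  0.2732 0.    ]
seat 0.61 [218. 252.] [0.4814 0.2022 0.036 ]
stand 0.93 [221. 254.] [0.4776 0.2031 0.    ]
stand 0.44 [442. 222.] [ 0.5339 -0.2726  0.    ]
bottle 0.88 [429. 138.] [ 0.7234 -0.2592  0.    ]
cup 0.75 [266. 130.] [0.7482 0.1068 0.    ]
scene [1.105 0.597 0.765]
tongs_grip 0.67 [398. 246.] [0.5777 0.2579 0.099 ]
tongs_grip 0.56 [271. 139.] [ 0.5369 -0.2716  0.099 ]
tongs_tip 0.7 [299. 278.] [0.753  0.1265 0.004 ]
tongs_tip 0.68 [276. 165.] [ 0.5335 -0.2614  0.004 ]
caddy_in 0.71 [281. 164.] [ 0.5175 -0.2581  0.004 ]
red_nose_collar 0.4 [320. 183.] [ 0.5148 -0.0733  0.037 ]
red_nose_collar 0.28 [271. 135.] [ 0.4716 -0.3691  0.037 ]
red_nose_flange 0.5 [319. 186.] [ 0.5169 -0.076   0.028 ]
blue_nose_collar 0.6 [343. 193.] [0.4929 0.     0.037 ]
block 0.63 [334. 197.] [ 0.4951 -0.0326  0.    ]
seat 0.79 [403. 235.] [0.4899 0.2112 0.036 ]
seat 0.45 [277. 166.] [ 0.5563 -0.2209  0.036 ]
stand 0.77 [399. 246.] [0.4965 0.2107 0.    ]
stand 0.47 [276. 166.] [ 0.5356 -0.2627  0.    ]
bottle 0.88 [225. 189.] [ 0.7157 -0.2709  0.    ]
cup 0.79 [296. 278.] [0.7574 0.1221 0.    ]
jar 0.77 [364. 309.] [0.696  0.2827 0.    ]
wrist [0.164 0.634 0.373]
```

View pics/top0.png

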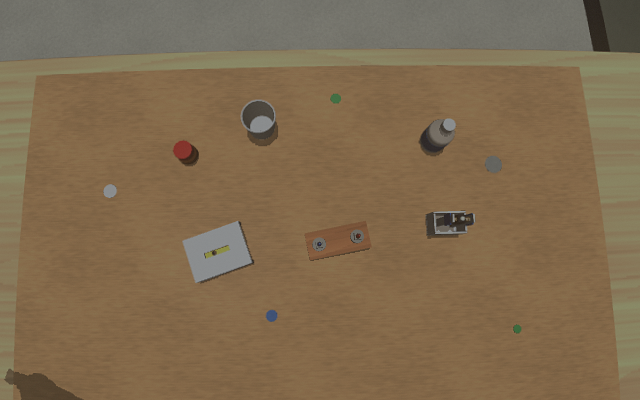

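```bash
python3 - <<'E'
from h import *
c=imaging.camera('top')
# height maps: world points
Z=c['z_map'];v,u=np.nonzero(Z>0)
K=np.array([[c['fx'],0,c['cx']],[0,c['fy'],c['cy']],[0,0,1]])
n=cv2.undistortPoints(np.stack([u,v],1).astype(float)[:,None],K,np.array(c['dist']))[:,0]
d=Z[v,u];P=np.c_[n*d[:,None],d]
T=np.linalg.inv(np.array(c['world_to_cam']));P=P@T[:3,:3].T+T[:3,3]
def rect(name,m):
    q=P[m]
    r=cv2.minAreaRect((q[:,:2]*1000).astype(np.float32)); print(name,len(q),np.round(r[0],1),np.round(r[1],1),round(r[2],2),'z',np.median(q[:,2]).round(4))
def near(x,y,r): return (abs(P[:,0]-x)<r)&(abs(P[:,1]-y)<r)
rect('stand',near(.481,.202,.1)&(abs(P[:,2]-.036)<.006))
rect('block',near(.5,-.04,.09)&(abs(P[:,2]-.028)<.005))
rect('caddy',near(.53,-.27,.07)&(abs(P[:,2]-.058)<.006))
rect('tongs',near(.53,-.27,.07)&(P[:,2]>.085))
rect('red',near(.5,-.083,.02)&(P[:,2]>.05))
print(np.median(P[:,2]))
E
```

```text
stand 2623 [483.  205.4] [ 91.1 121.3] 18.68 z 0.0365
block 1531 [500.3 -42.2] [ 56.2 130.3] 10.07 z 0.029
caddy 229 [ 527.8 -268.9] [68.6 45.2] 88.19 z 0.0584
tongs 322 [ 529.1 -270.8] [45.2 22.3] 87.5 z 0.1143
red 16 [506.5 -81. ] [7.2 5.8] 42.39 z 0.0603
0.001145699893762231
```

The view shows the slot hole at about (213,253), the red cone at (358,238) and the tongs at (457,218). The depth rectangles agree with the listed sizes. I'll move now, and look at the stand from close by on the way.

>>> {"name": "step_arm", "arguments": {"increments": [0, 0, 0, -0.083, 0, 0, 0, -0.083, 0, 0, 0, -0.083, 0, 0, 0, -0.083, -24, -30, 0, 0, -27, -32, 0, 0, -27, -32, 0, 0, -27, -32, 0, 0], "grip": 85, "newtons": 20}}

```text
time_s: 2.67
tcp_pos: [0.3359, 0.4751, 0.304]
tcp_rot: [3.141, 0.0, 3.104]
wrist_force: [1.4, 0.5, 0.8]
grip_width: 0.0849
finger_force: 0.0
```

>>> {"name": "step_arm", "arguments": {"increments": [-28, -32, 0, 0, -28, -32, 0, 0, -28, -33, 0, 0, -28, -33, 0, 0, -28, -33, 0, 0, -28, -33, 0, 0, -28, -33, 0, 0, -28, -33, 0, 0]}}

```text
time_s: 3.33
tcp_pos: [0.5428, 0.213, 0.3043]
tcp_rot: [3.141, 0.001, 3.103]
wrist_force: [0.9, 0.2, -0.6]
grip_width: 0.0849
finger_force: 0.0
```

```bash
cat >> h.py <<'E'
def cloud(c):
    Z=c['z_map'];v,u=np.nonzero(Z>0)
    K=np.array([[c['fx'],0,c['cx']],[0,c['fy'],c['cy']],[0,0,1]])
    n=cv2.undistortPoints(np.stack([u,v],1).astype(float)[:,None],K,np.array(c['dist']))[:,0]
    d=Z[v,u];T=np.linalg.inv(np.array(c['world_to_cam']))
    return np.c_[n*d[:,None],d]@T[:3,:3].T+T[:3,3],u,v
def rect(name,q):
    if len(q)<4: print(name,len(q));return
    r=cv2.minAreaRect((q[:,:2]*1000).astype(np.float32)); print(name,len(q),np.round(r[0],1),np.round(r[1],1),round(r[2],2),'z',np.median(q[:,2]).round(4))
def near(P,x,y,r): return (abs(P[:,0]-x)<r)&(abs(P[:,1]-y)<r)
def togo(x,y,z,yaw):
    """remaining move in tool axes (mm, rad): turn first, then shift"""
    o=ctrl.get_obs();p=o['tcp_pos'];cy=o['tcp_rot'][2]
    d=(np.array([x,y,z])-p)*1000
    t=-((yaw-cy+np.pi)%(2*np.pi)-np.pi)
    X=np.array([np.cos(yaw),np.sin(yaw)]);Y=np.array([np.sin(yaw),-np.cos(yaw)])
    print('at',p.round(4),np.round(o['tcp_rot'],4),'go',round(X@d[:2],1),round(Y@d[:2],1),round(-d[2],1),'turn',round(t,4),'F',np.round(o['wrist_force'],2),'t',round(o['time_s'],2),'w',round(o['grip_width'],4),'ff',o['finger_force'])
E
python3 - <<'E'
from h import *
togo(.529,-.2708,.2,3.103)
c=imaging.camera('wrist');save(c,'w1.png')
print(np.array(c['world_to_cam']).round(3))
P,u,v=cloud(c)
rect('stand',P[near(P,.483,.205,.1)&(abs(P[:,2]-.036)<.004)])
for k,z in dict(seat=.036,stand=0).items():
    for q in imaging.tip_of(c,k)[:2]: print(k,q,px2w(c,q['centre'],z=z))
E
```

```text
at [0.5428 0.213  0.3043] [3.1410e+00 7.0000e-04 3.1029e+00] go -4.9 -484.0 104.3 turn -0.0001 F [ 0.85  0.16 -0.61] t 3.33 w 0.0849 ff 0.0
[[ 0.038  0.999  0.002 -0.234]
 [ 0.953 -0.037  0.3   -0.549]
 [ 0.3   -0.01  -0.954  0.218]
 [ 0.     0.     0.     1.   ]]
stand 10048 [484.1 206.4] [ 90.1 120.7] 18.65 z 0.035
seat {'centre': [314.4, 115.4], 'p': 0.69} [0.48673351 0.20947822 0.036     ]
stand {'centre': [310.1, 110.4], 'p': 0.93} [0.48322007 0.20419189 0.        ]
```

```bash
python3 - <<'E'
from h import *
c=imaging.camera('wrist');save(c,'w2.png',(200,40,440,200),3)
im=cv2.cvtColor(c['color'],cv2.COLOR_RGB2HSV)
P,u,v=cloud(c)
H=np.zeros((400,640,3));H[v,u]=P
m=(im[...,0]>20)&(im[...,0]<35)&(im[...,1]>150)&(im[...,2]>90)
ys,xs=np.nonzero(m); print(len(xs),xs.min(),xs.max(),ys.min(),ys.max())
pts=np.array([px2w(c,(a,b),z=.031) for a,b in zip(xs,ys)]); rect('yellow',pts)
np.save('yel.npy',pts)
# dark hole within yellow hull
hull=cv2.convexHull(np.c_[xs,ys].astype(np.int32)); mk=np.zeros(m.shape,np.uint8);cv2.fillConvexPoly(mk,hull,1)
d=(cv2.erode(mk,np.ones((3,3)))>0)&~m
n,l,st,ce=cv2.connectedComponentsWithStats(d.astype(np.uint8))
for i in range(1,n):
    if st[i,4]>20: print(st[i],ce[i],px2w(c,ce[i],z=.031))
E
```

```text
306 291 340 97 123
yellow 306 [483.8 206.6] [ 9.9 51.1] 18.49 z 0.031
[315 102  14  11  86] [321.62790698 107.3255814 ] [0.48148742 0.21317184 0.031     ]
```

View pics/w2.png

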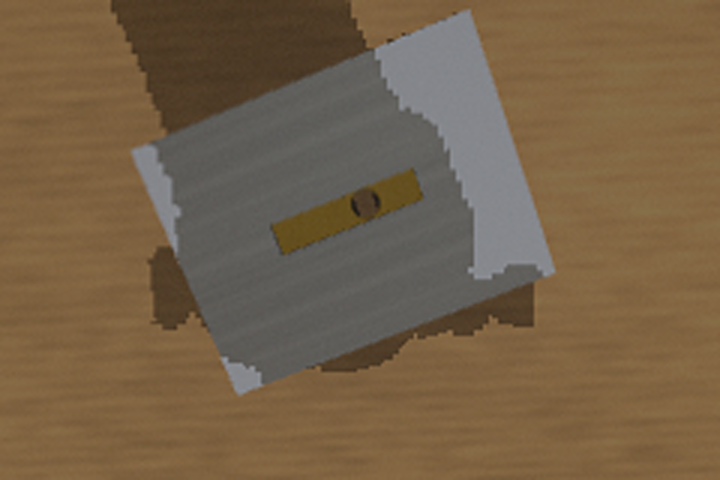

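>>> {"name": "step_arm", "arguments": {"increments": [0, -36, 0, 0, 0, -36, 0, 0, 0, -36, 0, 0, 0, -36, 0, 0, 0, -36, 0, 0, 0, -36, 0, 0, 0, -36, 0, 0, 0, -36, 0, 0]}}

```text
time_s: 4.2
tcp_pos: [0.5304, -0.0718, 0.304]
tcp_rot: [3.14, 0.0, 3.107]
wrist_force: [0.5, 0.5, 0.1]
grip_width: 0.0855
finger_force: 0.0
```

```bash
python3 - <<'E'
from h import *
togo(.529,-.2708,.2,3.103)
c=imaging.camera('wrist')
P,u,v=cloud(c)
rect('block',P[near(P,.5,-.04,.09)&(abs(P[:,2]-.028)<.004)])
for k,z in dict(red_nose_collar=.037,red_nose_flange=.028,red_nose_paint=.042,blue_nose_collar=.037).items():
    for q in imaging.tip_of(c,k)[:2]: print(k,q,px2w(c,q['centre'],z=z))
a=w2px(c,[.507,-.082,.04]).astype(int);print(a)
save(c,'w3.png',(max(a[0]-50,0),max(a[1]-40,0),a[0]+50,a[1]+40),6)
E
```

```text
at [ 0.5304 -0.0718  0.304 ] [3.1402e+00 4.0000e-04 3.1075e+00] go -6.2 -198.9 104.0 turn 0.0045 F [0.54 0.52 0.1 ] t 4.2 w 0.0855 ff 0.0
block 5937 [500.4 -40.4] [ 56.5 130.8] 10.18 z 0.0272
red_nose_collar {'centre': [306.7, 149.3], 'p': 0.96} [ 0.50856503 -0.08484507  0.037     ]
red_nose_flange {'centre': [316.1, 145.9], 'p': 0.95} [ 0.50671115 -0.0750163   0.028     ]
red_nose_paint {'centre': [312.4, 150.5], 'p': 0.51} [ 0.50920272 -0.07878571  0.042     ]
blue_nose_collar {'centre': [385.3, 130.8], 'p': 0.88} [ 0.49211064 -0.00288456  0.037     ]
blue_nose_collar {'centre': [314.5, 146.4], 'p': 0.59} [ 0.50580558 -0.07655835  0.037     ]
[309 148]
```

View pics/w3.png

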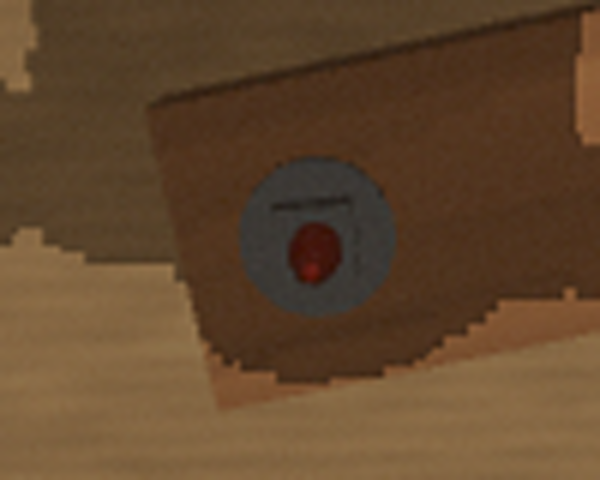

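The hole is visible: it lies about +7 mm along the slot, at roughly (0.4815, 0.213). The collar is yawed about 3.5° (edge in the crop from (272,208) to (352,200)). Next, the tongs.

>>> {"name": "step_arm", "arguments": {"increments": [-1, -28, 7, 0, -1, -28, 7, 0, -1, -28, 7, 0, -1, -28, 7, 0, -1, -28, 7, 0, -1, -28, 7, 0, 0, -28, 7, 0, 0, 0, 0, 0]}}

```text
time_s: 5.12
tcp_pos: [0.5279, -0.2727, 0.2535]
tcp_rot: [-3.138, -0.002, 3.099]
wrist_force: [-0.8, -1.2, 0.9]
grip_width: 0.0851
finger_force: 0.0
```

```bash
python3 - <<'E'
from h import *
c=imaging.camera('wrist')
P,u,v=cloud(c)
rect('caddy',P[near(P,.528,-.27,.06)&(abs(P[:,2]-.058)<.004)])
for a in (.118,.112): 
  q=P[near(P,.528,-.27,.05)&(P[:,2]>a)&(P[:,2]<.13)];rect('tongs',q)
q=P[near(P,.528,-.27,.05)&(P[:,2]>.08)&(P[:,2]<.13)];rect('tongs',q)
for k,z in dict(tongs_grip=.099,caddy_in=.004).items():
    for q in imaging.tip_of(c,k)[:2]: print(k,q,px2w(c,q['centre'],z=z))
togo(.529,-.2708,.153,3.103)
save(c,'w4.png')
E
```

```text
caddy 890 [ 528.1 -269. ] [67.8 45.8] 89.35 z 0.0568
tongs 482 [ 529.7 -270.2] [44.  15.9] 87.77 z 0.1261
tongs 1015 [ 528.4 -270.2] [44.6 18.9] 88.2 z 0.117
tongs 1963 [ 528.2 -270. ] [45.  19.2] 88.01 z 0.1125
tongs_grip {'centre': [326.3, 205.9], 'p': 0.84} [ 0.52958477 -0.26876747  0.099     ]
tongs_grip {'centre': [334.7, 324.4], 'p': 0.45} [ 0.63476297 -0.26555507  0.099     ]
caddy_in {'centre': [322.7, 171.5], 'p': 0.93} [ 0.52557952 -0.27087391  0.004     ]
at [ 0.5303 -0.2662  0.2543] [ 3.1396e+00 -5.0000e-04  3.1065e+00] go 1.1 -4.6 101.3 turn 0.0035 F [-0.11 -0.02 -0.25] t 5.27 w 0.085 ff 0.0
```

View pics/w4.png

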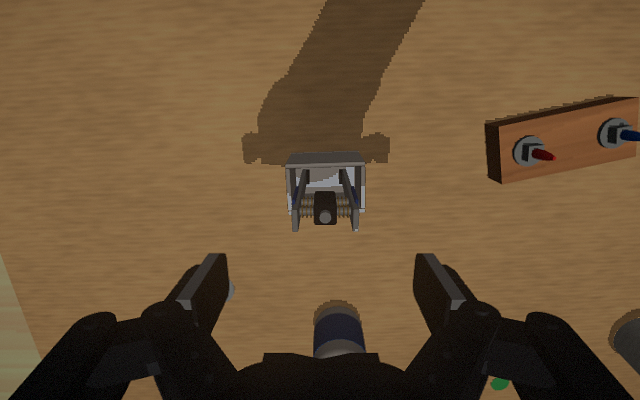

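The tongs stand at pixel (325,205) between the open fingers, as measured. I'll go down.

>>> {"name": "step_arm", "arguments": {"increments": [0, -1, 17, 0, 0, -1, 17, 0, 0, -1, 17, 0, 0, -1, 17, 0, 0, 0, 17, 0, 0, 0, 16, 0, 0, 0, 0, 0, 0, 0, 0, 0]}}

```text
time_s: 5.93
tcp_pos: [0.5296, -0.2698, 0.1532]
tcp_rot: [3.139, -0.002, 3.107]
wrist_force: [-0.2, -0.2, 0.1]
grip_width: 0.0853
finger_force: 0.0
```

```bash
python3 - <<'E'
from h import *
togo(.529,-.2703,.153,3.106)
imaging.camera('wrist')
togo(.529,-.2703,.153,3.106)
E
```

```text
at [ 0.5296 -0.2698  0.1532] [ 3.1393e+00 -1.6000e-03  3.1073e+00] go 0.6 -0.5 0.2 turn 0.0013 F [-0.17 -0.25  0.14] t 5.93 w 0.0853 ff 0.0
at [ 0.5302 -0.2709  0.1543] [3.1405e+00 7.0000e-04 3.1064e+00] go 1.2 0.5 1.3 turn 0.0004 F [-0.03 -0.03 -0.26] t 5.98 w 0.0848 ff 0.0
```

>>> {"name": "step_arm", "arguments": {"increments": [0, 0, 0, 0, 0, 0, 0, 0, 0, 0, 0, 0, 0, 0, 0, 0, 0, 0, 0, 0, 0, 0, 0, 0, 0, 0, 0, 0, 0, 0, 0, 0], "grip": 36, "newtons": 20}}

```text
time_s: 6.65
tcp_pos: [0.5297, -0.2735, 0.1552]
tcp_rot: [-3.141, 0.002, 3.103]
wrist_force: [-0.6, 0.7, 6.0]
grip_width: 0.0359
finger_force: 7.3
```

>>> {"name": "step_arm", "arguments": {"increments": [0, 0, 0, 0, 0, 0, 0, 0, 0, 0, 0, 0, 0, 0, 0, 0, 0, 0, -3, 0, 0, 0, -5, 0, 0, 0, -5, 0, 0, 0, 0, 0]}}

```text
time_s: 7.32
tcp_pos: [0.5292, -0.2734, 0.1677]
tcp_rot: [-3.141, 0.001, 3.103]
wrist_force: [0.8, -0.8, -0.4]
grip_width: 0.0363
finger_force: 5.7
```

>>> {"name": "step_arm", "arguments": {"increments": [0, 0, -14, 0, 0, 0, -16, 0, 0, 0, -16, 0, 0, 0, -16, 0, 0, 0, -16, 0, 0, 0, -16, 0, 0, 0, 0, 0, 0, 0, 0, 0]}}

```text
time_s: 7.98
tcp_pos: [0.5294, -0.2735, 0.2623]
tcp_rot: [-3.141, 0.003, 3.103]
wrist_force: [-0.6, 0.3, -1.5]
grip_width: 0.0361
finger_force: 5.7
```

```bash
python3 - <<'E'
from h import *
f=np.array([.5073,-.0816,.037])
c=imaging.camera('wrist');save(c,'w5.png')
P,u,v=cloud(c)
T=np.array(c['world_to_cam'])
for a in (.118,.112): pass
s=imaging.camera('scene');a=w2px(s,[.529,-.273,.12]).astype(int);save(s,'s5.png',(a[0]-60,a[1]-60,a[0]+60,a[1]+60),5)
for n,cc in (('w',c),('s',s)):
  for k in ('tongs_tip','tongs_grip'):
    for q in imaging.tip_of(cc,k)[:2]: print(n,k,q)
o=ctrl.get_obs();p=o['tcp_pos']
print('pred tip s',w2px(s,p-[0,0,.149]),'grip s',w2px(s,p-[0,0,.054]),'w',w2px(c,p-[0,0,.149]))
# 1 mm scale
print(w2px(s,p-[0,0,.159]))
togo(.529,-.2708,.2,3.106)
E
```

```text
w tongs_grip {'centre': [323.5, 274.4], 'p': 0.62}
s tongs_tip {'centre': [273.2, 135.2], 'p': 0.58}
s tongs_grip {'centre': [270.5, 104.5], 'p': 0.86}
pred tip s [273.14353976 134.3455972 ] grip s [270.90686392 105.93286014] w [321.32473173 202.57986272]
[273.36712851 137.17387864]
at [ 0.5283 -0.2727  0.2596] [ 3.1410e+00 -2.4000e-03  3.1028e+00] go -0.7 1.9 59.6 turn -0.0032 F [ 0.2   0.87 -0.45] t 8.28 w 0.0362 ff 5.698163285851479
```

View pics/s5.png

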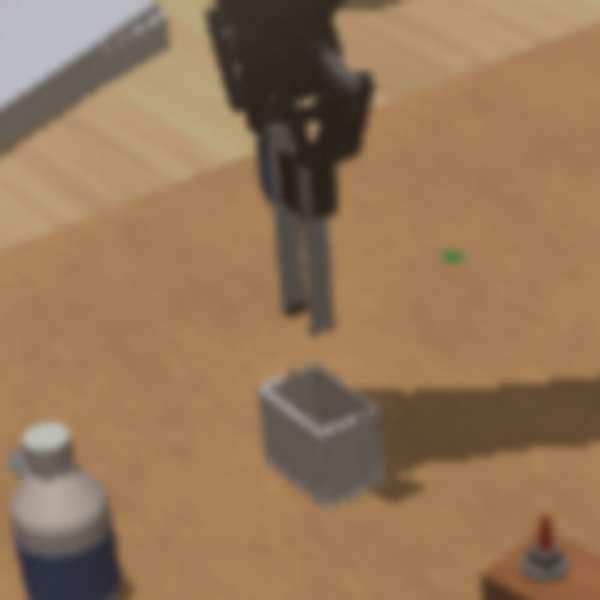

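View pics/w5.png

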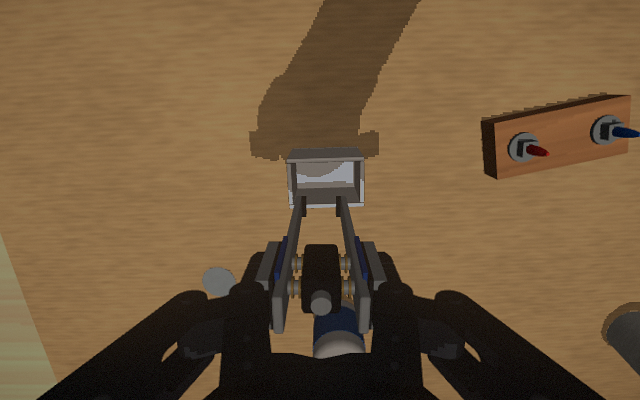

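The tongs hang straight in the fingers and their tips (mid pixel about (321,205)) are clear of the caddy. Now I'll go over the red cone.

>>> {"name": "step_arm", "arguments": {"increments": [0, 0, -2, -0.05, 0, 10, -2, -0.05, 2, 30, -2, 0, 2, 34, -2, 0, 2, 37, -2, 0, 2, 36, 0, 0, 2, 30, 0, 0, 0, 14, 0, 0]}}

```text
time_s: 8.95
tcp_pos: [0.5068, -0.0776, 0.27]
tcp_rot: [3.139, -0.002, -3.074]
wrist_force: [-0.8, -0.4, -1.9]
grip_width: 0.0365
finger_force: 5.7
```

>>> {"name": "step_arm", "arguments": {"increments": [0, 0, 0, 0, 0, 0, 0, 0, 0, 0, 0, 0, 0, 0, 0, 0, 0, 0, 0, 0, 0, 0, 0, 0, 0, 0, 0, 0, 0, 0, 0, 0]}}

```text
time_s: 9.62
tcp_pos: [0.5078, -0.0836, 0.2708]
tcp_rot: [-3.141, -0.0, -3.081]
wrist_force: [0.4, 0.4, -1.2]
grip_width: 0.0363
finger_force: 5.7
```

```bash
python3 - <<'E'
from h import *
togo(.5073,-.0816,.27,3.203)
c=imaging.camera('wrist')
togo(.5073,-.0816,.27,3.203)
a=w2px(c,[.507,-.082,.05]).astype(int);print(a)
x0,y0=a[0]-65,max(a[1]-45,0);print(x0,y0)
save(c,'w6.png',(x0,y0,x0+130,y0+100),6)
np.save('c6.npy',c,allow_pickle=True)
p=np.array(ctrl.get_obs()['tcp_pos']);print(w2px(c,p-[0,0,.1505]),w2px(c,[p[0],p[1],.032]))
E
```

```text
at [ 0.5078 -0.0836  0.2708] [-3.1414e+00 -1.0000e-04 -3.0814e+00] go 0.3 2.0 0.8 turn -0.0012 F [ 0.43  0.44 -1.22] t 9.62 w 0.0363 ff 5.698569640517235
at [ 0.5077 -0.0834  0.2708] [-3.1415e+00 -1.0000e-04 -3.0810e+00] go 0.3 1.8 0.8 turn -0.0009 F [ 0.19 -0.43 -1.23] t 9.67 w 0.0361 ff 5.698486045002937
[322 179]
257 134
[320.51728595 205.18769853] [320.44389719 175.70594696]
```

View pics/w6.png

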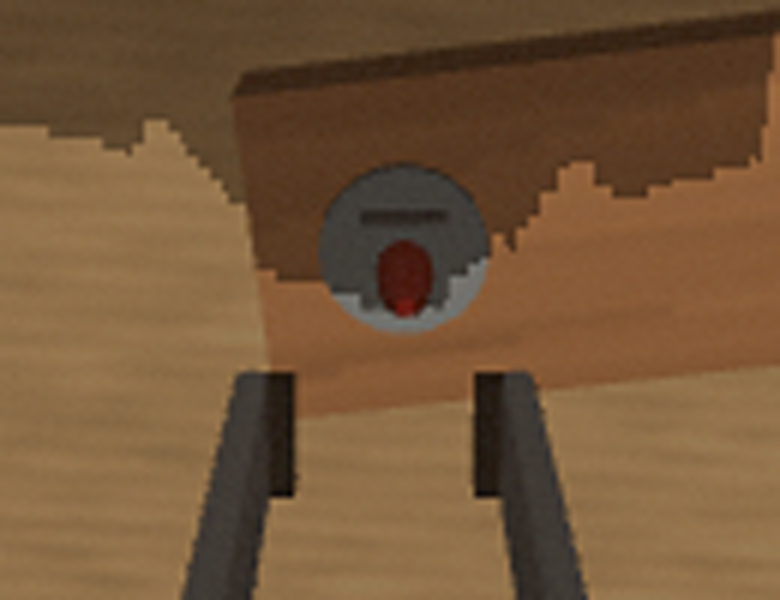

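The tips (crop inner edges x = 295 and 474) and the collar edge are parallel, and the flange centre is at crop (404,248). I'll work out the offset now.

```bash
python3 - <<'E'
from h import *
c=np.load('c6.npy',allow_pickle=True).item()
p=np.array([.5077,-.0834,.2708]);yaw=-3.081
X=np.array([np.cos(yaw),np.sin(yaw),0]);Y=np.array([np.sin(yaw),-np.cos(yaw),0])
f=px2w(c,(257+404/6-.5,134+248/6-.5),z=.032)
print('flange',f,'rel tool',X@(f-p)*1e3,Y@(f-p)*1e3)
# also collar top far edge (crop 403,216): at z=.042 top edge is at tool +x 7mm
e=px2w(c,(257+403.5/6-.5,134+212/6-.5),z=.042);print('collar edge rel',X@(e-p)*1e3,Y@(e-p)*1e3)
for zz in (.148,.1505,.153):
  t=p-[0,0,zz]
  for s in (7,-7): print(zz,s,[((w2px(c,t+X*s*1e-3+Y*g*1e-3)+.5-[257,134])*6).round(1) for g in (-10.5,10.5)])
E
```

```text
flange [ 0.50664945 -0.08012996  0.032     ] rel tool 0.8506025081895666 3.3276524476254816
collar edge rel 9.131013370892944 3.117654143033717
0.148 7 [array([295.2, 380.7]), array([473.1, 380.7])]
0.148 -7 [array([296.8, 491.7]), array([471.5, 491.6])]
0.1505 7 [array([296.1, 374.4]), array([472.2, 374.3])]
0.1505 -7 [array([297.7, 484.3]), array([470.6, 484.3])]
0.153 7 [array([297. , 368.1]), array([471.3, 368.1])]
0.153 -7 [array([298.5, 477.1]), array([469.7, 477. ])]
```

>>> {"name": "step_arm", "arguments": {"increments": [1, 1.5, 0, 0, 0.2, 1.7, 0, 0, 0, 0, 0, 0, 0, 0, 10, 0, 0, 0, 12, 0, 0, 0, 10, 0, 0, 0, 3, 0, 0, 0, 0, 0]}}

```text
time_s: 10.33
tcp_pos: [0.5053, -0.0797, 0.2342]
tcp_rot: [-3.142, -0.004, -3.08]
wrist_force: [-1.2, -0.1, -1.3]
grip_width: 0.0363
finger_force: 5.7
```

```bash
python3 - <<'E'
from h import *
c=imaging.camera('wrist')
togo(.5073,-.0816,.183,3.203)
a=w2px(c,[.507,-.082,.05]).astype(int)
x0,y0=a[0]-65,max(a[1]-45,0);print(x0,y0)
save(c,'w7.png',(x0,y0,x0+130,y0+100),6)
E
```

```text
at [ 0.5059 -0.0799  0.2351] [-3.1415e+00 -1.8000e-03 -3.0804e+00] go -1.3 -1.8 52.1 turn -0.0002 F [ 0.89  0.28 -1.73] t 10.38 w 0.0361 ff 5.6983959674835205
252 149
```

View pics/w7.png

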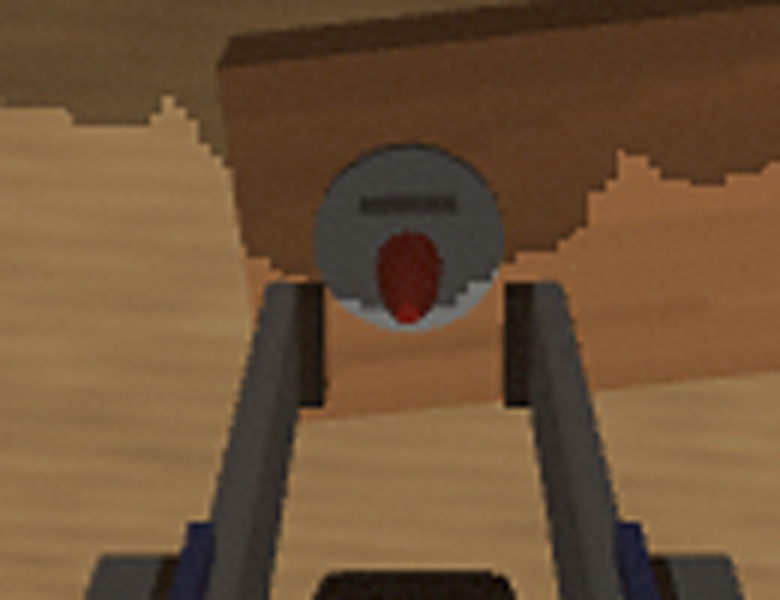

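The pads straddle the cone (mid 414 against 408), so I'll shift by -0.6 mm and go down.

>>> {"name": "step_arm", "arguments": {"increments": [0, -0.6, 0, 0, 0, 0, 10, 0, 0, 0, 12, 0, 0, 0, 12, 0, 0, 0, 10, 0, 0, 0, 6, 0, 0, 0, 0, 0, 0, 0, 0, 0]}}

```text
time_s: 11.05
tcp_pos: [0.5063, -0.0806, 0.1856]
tcp_rot: [-3.141, -0.001, -3.08]
wrist_force: [0.1, 1.1, -0.6]
grip_width: 0.0359
finger_force: 5.7
```

>>> {"name": "step_arm", "arguments": {"increments": [0, 0, 0.5, 0, 0, 0, 0.5, 0, 0, 0, 0, 0, 0, 0, 0, 0, 0, 0, 0, 0, 0, 0, 0, 0, 0, 0, 0, 0, 0, 0, 0, 0]}}

```text
time_s: 11.72
tcp_pos: [0.5064, -0.0805, 0.1849]
tcp_rot: [3.142, 0.0, -3.08]
wrist_force: [-1.1, -0.5, -1.1]
grip_width: 0.0361
finger_force: 5.7
```

>>> {"name": "step_arm", "arguments": {"increments": [0, 0, 0, 0, 0, 0, 0, 0, 0, 0, 0, 0, 0, 0, 0, 0, 0, 0, 0, 0, 0, 0, 0, 0, 0, 0, 0, 0, 0, 0, 0, 0], "grip": 26, "newtons": 20}}

```text
time_s: 12.38
tcp_pos: [0.5065, -0.0805, 0.185]
tcp_rot: [-3.142, 0.0, -3.08]
wrist_force: [0.0, 0.4, -0.6]
grip_width: 0.0275
finger_force: 20.2
```

```bash
python3 - <<'E'
from h import *
c=imaging.camera('wrist')
togo(.5073,-.0816,.183,3.203)
a=w2px(c,[.507,-.082,.05]).astype(int)
x0,y0=a[0]-65,max(a[1]-55,0);print(x0,y0)
save(c,'w8.png',(x0,y0,x0+130,y0+100),6)
E
```

```text
at [ 0.5066 -0.0805  0.185 ] [-3.1415e+00  4.0000e-04 -3.0804e+00] go -0.7 -1.1 2.0 turn -0.0002 F [-0.06  0.03 -0.06] t 12.43 w 0.0275 ff 20.219329297542572
253 158
```

View pics/w8.png

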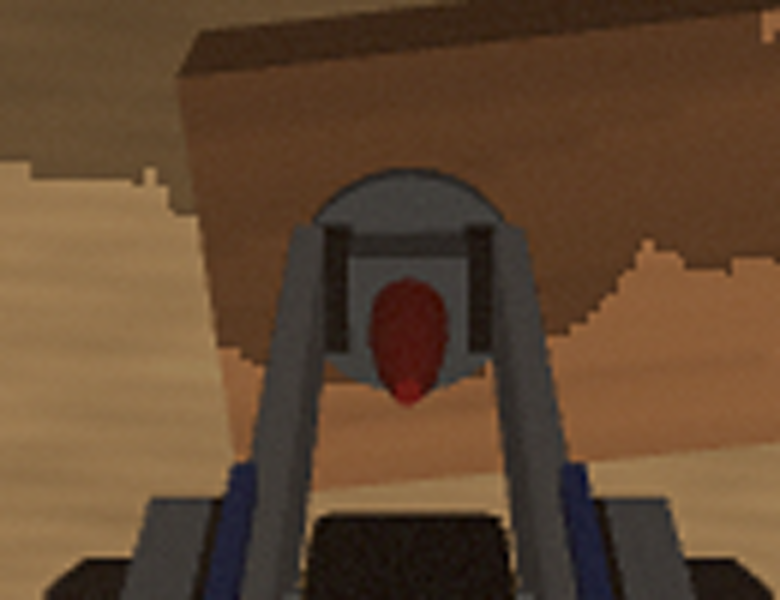

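The collar is held squarely between the pads. I'll lift and carry it to the stand.

>>> {"name": "step_arm", "arguments": {"increments": [0, 0, -3, 0, 0, 0, -8, 0, 0, 0, -13, 0, 0, 0, -16, 0, 0, 0, -16, 0, 0, 0, -14, 0, 0, 0, -12, 0, 0, 0, -6, 0]}}

```text
time_s: 13.1
tcp_pos: [0.5071, -0.0807, 0.275]
tcp_rot: [3.142, 0.003, -3.081]
wrist_force: [0.0, 0.1, -1.8]
grip_width: 0.0275
finger_force: 20.1
```

```bash
python3 - <<'E'
from h import *
togo(.4816,.2133,.27,np.radians(198.6))
E
```

```text
at [ 0.5071 -0.0807  0.275 ] [ 3.1416e+00  3.0000e-03 -3.0806e+00] go -69.6 286.8 5.0 turn -0.2636 F [ 0.04  0.07 -1.76] t 13.1 w 0.0275 ff 20.112947523593903
```

>>> {"name": "step_arm", "arguments": {"increments": [0, 0, 0, -0.066, 0, 0, 0, -0.066, 0, 0, 0, -0.066, 0, 0, 0, -0.066, -4, 15, 0, 0, -7, 30, 0, 0, -8, 32, 0, 0, -8, 32, 0, 0]}}

```text
time_s: 13.77
tcp_pos: [0.4965, 0.0318, 0.2728]
tcp_rot: [3.142, -0.001, -2.819]
wrist_force: [0.7, -0.5, -1.7]
grip_width: 0.0276
finger_force: 20.1
```

>>> {"name": "step_arm", "arguments": {"increments": [-8, 33, 0, 0, -8, 33, 0, 0, -8, 33, 0, 0, -8, 32, 0, 0, -7, 26, 0, 0, -4, 15, 0, 0, 0, 6, 0, 0, 0, 0, 0, 0]}}

```text
time_s: 14.43
tcp_pos: [0.48, 0.2155, 0.2725]
tcp_rot: [3.141, -0.001, -2.813]
wrist_force: [-0.1, -0.2, -1.6]
grip_width: 0.0275
finger_force: 20.1
```

```bash
cat > hole.py <<'E'
from h import *
c=imaging.camera('wrist');np.save('c9.npy',c,allow_pickle=True)
yaw=np.radians(198.6)
togo(.4816,.2133,.235,yaw)
togo(.4816,.2133,.235,yaw)
P,u,v=cloud(c)
rect('stand',P[near(P,.483,.205,.1)&(abs(P[:,2]-.036)<.004)])
im=cv2.cvtColor(c['color'],cv2.COLOR_RGB2HSV)
m=(im[...,0]>20)&(im[...,0]<35)&(im[...,1]>150)&(im[...,2]>60)
ys,xs=np.nonzero(m); print(len(xs),xs.min(),xs.max(),ys.min(),ys.max())
rect('yellow',np.array([px2w(c,(a,b),z=.031) for a,b in zip(xs,ys)]))
hull=cv2.convexHull(np.c_[xs,ys].astype(np.int32)); mk=np.zeros(m.shape,np.uint8);cv2.fillConvexPoly(mk,hull,1)
d=(cv2.erode(mk,np.ones((3,3)))>0)&~m
n,l,st,ce=cv2.connectedComponentsWithStats(d.astype(np.uint8))
for i in range(1,n):
    if st[i,4]>15: print(st[i],ce[i],px2w(c,ce[i],z=.031))
save(c,'w9.png',(220,60,430,220),3.75)
E
python3 hole.py
```

```text
at [0.4806 0.2135 0.2725] [-3.1407e+00 -1.2000e-03 -2.8154e+00] go -0.9 -0.5 37.5 turn 0.0016 F [-0.18 -0.28 -1.68] t 14.48 w 0.0275 ff 20.120919942855835
at [0.4806 0.2135 0.2725] [-3.1407e+00 -1.2000e-03 -2.8154e+00] go -0.9 -0.5 37.5 turn 0.0016 F [-0.18 -0.28 -1.68] t 14.48 w 0.0275 ff 20.120919942855835
stand 9137 [484.1 206.2] [ 90.6 120.6] 18.32 z 0.0351
289 285 336 172 181
yellow 289 [484.4 206.7] [ 9.2 50.8] 18.84 z 0.031
[305 173  26   8 133] [317.22556391 176.71428571] [0.48244327 0.21313878 0.031     ]
```

View pics/w9.png

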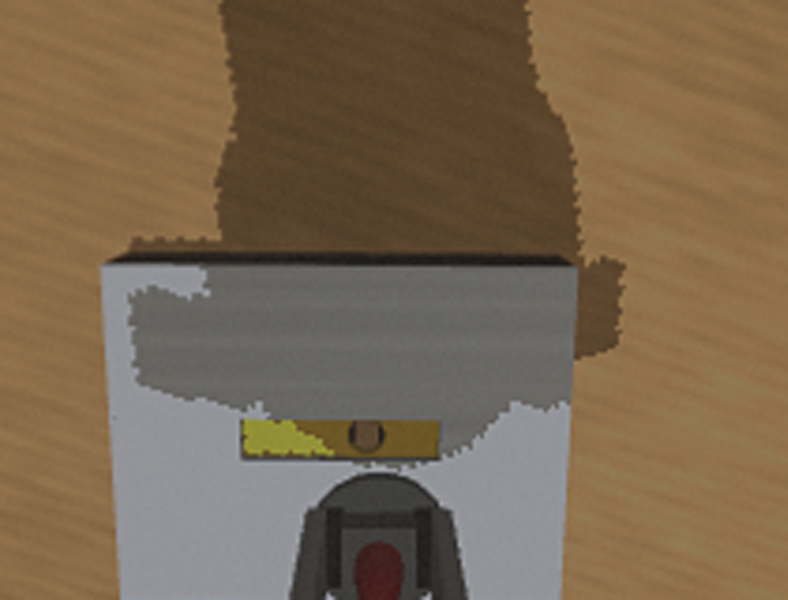

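```bash
python3 - <<'E'
from h import *
c=np.load('c9.npy',allow_pickle=True).item()
p=np.array([.4806,.2135,.2725])
for h in (.157,.179): print(h,w2px(c,p-[0,0,h]),(w2px(c,p-[0,0,h])+.5-[220,60])*3.75)
print((w2px(c,[.4819,.2133,.031])+.5-[220,60])*3.75)
E
```

```text
0.157 [317.49281567 202.30267954] [367.47305875 535.51004828]
0.179 [317.7082725  193.59896686] [368.28102186 502.87112572]
[367.70522097 437.85831624]
```

In the picture the hole is at crop (366,436), while the tongs and cone axis lies at crop x = 379. So the cone is off by a few mm along the slot. I'll work out the offset in the camera/tool frame, using the settled picture as calibration.

```bash
cat >> h.py <<'E'
c6=np.load('c6.npy',allow_pickle=True).item()
p6=np.array([.5077,-.0834,.2708]);y6=-3.081
R6=np.array([[np.cos(y6),np.sin(y6),0],[np.sin(y6),-np.cos(y6),0],[0,0,-1]])  # columns tool x,y,z in world
T6=np.eye(4);T6[:3,:3]=R6;T6[:3,3]=p6
C_T=np.array(c6['world_to_cam'])@T6   # tool -> cam
def px2tool(c,uv,zt):
    c=dict(c,world_to_cam=C_T); return px2w(c,uv,z=zt)*1e3
E
python3 - <<'E'
from h import *
c=np.load('c9.npy',allow_pickle=True).item()
q=lambda C,uv,z:px2tool(C,uv,z).round(2)
f6=(257+404/6-.5,134+248/6-.5)
print('cone at w6',q(c6,f6,.2388),'moved +1.2,+3.2-.6')
hz=.2725-.031
print('hole',q(c,(220+366/3.75-.5,60+436/3.75-.5),hz))
print('slot edges',q(c,(317,60+420/3.75-.5),hz),q(c,(317,60+459/3.75-.5),.2725-.036), 'ends',q(c,(220+241/3.75-.5,175.8),hz),q(c,(220+440/3.75-.5,175.8),hz))
# held cone: flange top circle: left 320,right 440 , top y 473
for zt in (.152,.153,.154): print('flange top edge',q(c,(220+379/3.75-.5,60+473/3.75-.5),zt),q(c,(220+379/3.75-.5,60+515/3.75-.5),zt-.010))
print((np.array(c['world_to_cam'])@np.linalg.inv(C_T@np.eye(4)))[:3,3] if 0 else np.linalg.inv(np.linalg.inv(C_T)@np.array(c['world_to_cam']))[:3,3])
E
```

```text
cone at w6 [  0.85   3.33 238.8 ] moved +1.2,+3.2-.6
hole [ -0.76  -3.32 241.5 ]
slot edges [  3.58  -3.41 241.5 ] [ -5.72  -3.39 236.5 ] ends [ -0.78 -36.41 241.5 ] [ -0.8   16.26 241.5 ]
flange top edge [1.419e+01 3.000e-02 1.520e+02] [9.00e+00 2.00e-02 1.42e+02]
flange top edge [1.391e+01 3.000e-02 1.530e+02] [8.68e+00 2.00e-02 1.43e+02]
flange top edge [1.363e+01 4.000e-02 1.540e+02] [8.36e+00 3.00e-02 1.44e+02]
[0.47995694 0.21560687 0.2725344 ]
```

>>> {"name": "step_arm", "arguments": {"increments": [0, 0, 5, 0, 0, 0, 10, 0, 0, 0, 9, 0, 0, 0, 5, 0, 0, 0, 0, 0, 0, 0, 0, 0, 0, 0, 0, 0, 0, 0, 0, 0]}}

```text
time_s: 15.15
tcp_pos: [0.4814, 0.2139, 0.2443]
tcp_rot: [3.141, 0.001, -2.816]
wrist_force: [-0.7, 0.0, -0.7]
grip_width: 0.0276
finger_force: 20.1
```

```bash
python3 - <<'E'
from h import *
yaw=np.radians(198.6)
c=imaging.camera('wrist');np.save('c10.npy',c,allow_pickle=True)
togo(.4819,.2128,.215,yaw)
im=cv2.cvtColor(c['color'],cv2.COLOR_RGB2HSV)
m=(im[...,0]>20)&(im[...,0]<35)&(im[...,1]>150)&(im[...,2]>60)
ys,xs=np.nonzero(m);print(len(xs),xs.min(),xs.max(),ys.min(),ys.max())
z=ctrl.get_obs()['tcp_pos'][2]-.031
for r in range(ys.min(),ys.max()+1):
    print(r,''.join('Y' if m[r,k] else '.' for k in range(xs.min(),xs.max()+1)))
print(px2tool(c,(xs.min()-.5,ys.mean()),z),px2tool(c,(xs.max()+.5,ys.min()-.5),z))
E
```

```text
at [0.4814 0.214  0.2444] [ 3.1414e+00  1.0000e-03 -2.8162e+00] go -0.1 -1.3 29.4 turn 0.0007 F [ 0.77 -0.21 -1.55] t 15.2 w 0.0274 ff 20.121085345745087
294 283 339 178 187
178 .....Y.....Y..Y.Y..............Y.........Y.Y...Y........Y
179 YYYYY...YY.YYY....YYYYY.Y.YYYYYY.........Y.YYYYYYYYYYYY.Y
180 .YYYYYYY....Y...YYY.YYY.YYYY..Y...........Y...YY.YY.YY.Y.
181 .YYYYYY..YYY.....Y.YYY.YY.YYYYY...........Y....Y.YY.Y.Y.Y
182 .YYYYYYYYYYYYYYY.YYY.YYYY..YYY.............YYYYY.YY.Y.YYY
183 .YYYYYYYYYYYYYYY..YYY.YY.YYYYY...........YYY.YY..Y...Y.Y.
184 .YYYYYYYYYYYYYY....YY.....Y.YYY...........YY..YY.YYYY..YY
185 .YYYYYYYYYYYYYYYY...Y.Y.YYYYYYY........Y.YYY.Y...YY...Y..
186 .YYYYYYYYYYYYYYYYYYYY.YY..YY.YYY............YY..YY..YYY.Y
187 .Y.YYYYYY.YYYYY..YYYYYYY.Y.Y.Y................Y...Y.Y.YYY
[ -0.38323461 -34.50798874 213.37641991] [  4.59763623  17.21140593 213.37641991]
```

>>> {"name": "step_arm", "arguments": {"increments": [-0.5, -1.5, 0, 0, 0, 0, 7, 0, 0, 0, 8, 0, 0, 0, 7, 0, 0, 0, 4, 0, 0, 0, 0, 0, 0, 0, 0, 0, 0, 0, 0, 0]}}

```text
time_s: 15.87
tcp_pos: [0.4821, 0.2126, 0.2179]
tcp_rot: [-3.142, 0.0, -2.816]
wrist_force: [0.7, -0.3, -1.6]
grip_width: 0.0273
finger_force: 20.1
```

>>> {"name": "step_arm", "arguments": {"increments": [0, 0, 1, 0, 0, 0, 1, 0, 0, 0, 1, 0, 0, 0, 1, 0, 0, 0, 0, 0, 0, 0, 0, 0, 0, 0, 0, 0, 0, 0, 0, 0]}}

```text
time_s: 16.53
tcp_pos: [0.482, 0.2126, 0.2139]
tcp_rot: [3.142, 0.0, -2.816]
wrist_force: [-0.3, -1.5, -1.2]
grip_width: 0.0274
finger_force: 20.1
```

```bash
python3 - <<'E'
from h import *
togo(.4819,.2125,.193,np.radians(198.6))
E
```

```text
at [0.482  0.2126 0.2139] [ 3.1416e+00  2.0000e-04 -2.8163e+00] go 0.1 -0.1 20.9 turn 0.0006 F [-0.34 -1.45 -1.2 ] t 16.53 w 0.0274 ff 20.12080818414688
```

>>> {"name": "step_arm", "arguments": {"increments": [0, 0, 1, 0, 0, 0, 1, 0, 0, 0, 1, 0, 0, 0, 1, 0, 0, 0, 0, 0, 0, 0, 0, 0, 0, 0, 0, 0, 0, 0, 0, 0]}}

```text
time_s: 17.2
tcp_pos: [0.482, 0.2126, 0.2099]
tcp_rot: [-3.142, -0.0, -2.816]
wrist_force: [-0.7, 0.6, -0.9]
grip_width: 0.0278
finger_force: 20.1
```

>>> {"name": "step_arm", "arguments": {"increments": [0, 0, 0.5, 0, 0, 0, 0.5, 0, 0, 0, 0.5, 0, 0, 0, 0.5, 0, 0, 0, 0.5, 0, 0, 0, 0.5, 0, 0, 0, 0, 0, 0, 0, 0, 0]}}

```text
time_s: 17.87
tcp_pos: [0.4817, 0.2125, 0.2067]
tcp_rot: [-3.142, -0.001, -2.816]
wrist_force: [-0.8, -1.1, -1.4]
grip_width: 0.0278
finger_force: 20.1
```

>>> {"name": "step_arm", "arguments": {"increments": [0, 0, 0.5, 0, 0, 0, 0.5, 0, 0, 0, 0.5, 0, 0, 0, 0.5, 0, 0, 0, 0.5, 0, 0, 0, 0.5, 0, 0, 0, 0.5, 0, 0, 0, 0, 0]}}

```text
time_s: 18.53
tcp_pos: [0.4818, 0.2125, 0.2032]
tcp_rot: [3.142, -0.0, -2.816]
wrist_force: [-1.4, 0.1, -2.2]
grip_width: 0.0274
finger_force: 20.1
```

>>> {"name": "step_arm", "arguments": {"increments": [0, 0, 0.5, 0, 0, 0, 0.5, 0, 0, 0, 0.5, 0, 0, 0, 0.5, 0, 0, 0, 0.5, 0, 0, 0, 0.5, 0, 0, 0, 0, 0, 0, 0, 0, 0]}}

```text
time_s: 19.2
tcp_pos: [0.4818, 0.2125, 0.2002]
tcp_rot: [-3.142, -0.0, -2.816]
wrist_force: [-0.5, -0.7, -1.2]
grip_width: 0.0274
finger_force: 20.1
```

The stem is in the hole, with no contact force 10 mm below the slot floor. Next I press it past the rollers.

>>> {"name": "step_arm", "arguments": {"increments": [0, 0, 0.5, 0, 0, 0, 0.5, 0, 0, 0, 0.5, 0, 0, 0, 0.5, 0, 0, 0, 0.5, 0, 0, 0, 0.5, 0, 0, 0, 0, 0, 0, 0, 0, 0]}}

```text
time_s: 19.87
tcp_pos: [0.4819, 0.2126, 0.1973]
tcp_rot: [3.142, -0.0, -2.816]
wrist_force: [-0.7, -0.6, -0.1]
grip_width: 0.0278
finger_force: 20.1
```

>>> {"name": "step_arm", "arguments": {"increments": [0, 0, 0.5, 0, 0, 0, 0.5, 0, 0, 0, 0.5, 0, 0, 0, 0.5, 0, 0, 0, 0.5, 0, 0, 0, 0, 0, 0, 0, 0, 0, 0, 0, 0, 0]}}

```text
time_s: 20.53
tcp_pos: [0.482, 0.2126, 0.1951]
tcp_rot: [3.141, 0.0, -2.816]
wrist_force: [-2.4, -0.2, 2.8]
grip_width: 0.0275
finger_force: 20.4
```

>>> {"name": "step_arm", "arguments": {"increments": [0, 0, 0.5, 0, 0, 0, 0.5, 0, 0, 0, 0.5, 0, 0, 0, 0, 0, 0, 0, 0, 0, 0, 0, 0, 0, 0, 0, 0, 0, 0, 0, 0, 0]}}

```text
time_s: 21.2
tcp_pos: [0.4822, 0.2127, 0.1935]
tcp_rot: [3.141, 0.001, -2.816]
wrist_force: [-2.2, -1.0, 4.6]
grip_width: 0.0275
finger_force: 20.5
```

>>> {"name": "step_arm", "arguments": {"increments": [0, 0, 0.3, 0, 0, 0, 0.3, 0, 0, 0, 0.4, 0, 0, 0, 0, 0, 0, 0, 0, 0, 0, 0, 0, 0, 0, 0, 0, 0, 0, 0, 0, 0]}}

```text
time_s: 21.87
tcp_pos: [0.4824, 0.2127, 0.193]
tcp_rot: [3.141, 0.001, -2.816]
wrist_force: [-3.0, -1.9, 7.4]
grip_width: 0.0273
finger_force: 20.6
```

>>> {"name": "step_arm", "arguments": {"increments": [0, 0, 0.3, 0, 0, 0, 0.3, 0, 0, 0, 0.4, 0, 0, 0, 0, 0, 0, 0, 0, 0, 0, 0, 0, 0, 0, 0, 0, 0, 0, 0, 0, 0]}}

```text
time_s: 22.53
tcp_pos: [0.4831, 0.213, 0.1929]
tcp_rot: [3.141, 0.003, -2.816]
wrist_force: [-2.8, -0.8, 10.0]
grip_width: 0.0274
finger_force: 20.8
```

```bash
cat > chk.py <<'E'
from h import *
c=imaging.camera('wrist');np.save('c11.npy',c,allow_pickle=True)
togo(.4819,.2125,.193,np.radians(198.6))
P,u,v=cloud(c)
pl=P[near(P,.483,.205,.09)&(abs(P[:,2]-.036)<.003)]
print('plate',np.median(pl[:,2]))
o=np.array([.4819,.2125]);r=np.hypot(*(P[:,:2]-o).T)
q=P[(r<.0145)&(P[:,2]>.034)&(P[:,2]<.06)]
h,e=np.histogram(q[:,2],bins=np.arange(.034,.06,.001));print(dict(zip((e[:-1]*1e3).round().astype(int),h)))
E
python3 chk.py
```

```text
at [0.4832 0.213  0.1929] [ 3.1412e+00  2.9000e-03 -2.8165e+00] go 1.3 -0.0 -0.1 turn 0.0005 F [-3.25 -1.57  9.59] t 22.58 w 0.0276 ff 20.799456238746643
plate 0.03507845074743199
{np.int64(34): np.int64(38), np.int64(35): np.int64(43), np.int64(36): np.int64(20), np.int64(37): np.int64(22), np.int64(38): np.int64(80), np.int64(39): np.int64(151), np.int64(40): np.int64(35), np.int64(41): np.int64(7), np.int64(42): np.int64(15), np.int64(43): np.int64(19), np.int64(44): np.int64(21), np.int64(45): np.int64(72), np.int64(46): np.int64(88), np.int64(47): np.int64(27), np.int64(48): np.int64(82), np.int64(49): np.int64(114), np.int64(50): np.int64(28), np.int64(51): np.int64(8), np.int64(52): np.int64(13), np.int64(53): np.int64(20), np.int64(54): np.int64(18), np.int64(55): np.int64(17), np.int64(56): np.int64(21), np.int64(57): np.int64(14), np.int64(58): np.int64(19)}
```

>>> {"name": "step_arm", "arguments": {"increments": [0.5, 0, 0.4, 0, 0.5, 0, 0.4, 0, 0, 0, 0.4, 0, 0, 0, 0.4, 0, 0, 0, 0, 0, 0, 0, 0, 0, 0, 0, 0, 0, 0, 0, 0, 0]}}

```text
time_s: 23.25
tcp_pos: [0.4833, 0.213, 0.1925]
tcp_rot: [3.141, 0.005, -2.817]
wrist_force: [-3.1, -1.1, 13.7]
grip_width: 0.0275
finger_force: 21.1
```

```bash
cat >> chk.py <<'E'
f=P[(r<.0135)&(abs(P[:,2]-np.median(pl[:,2])-.004)<.0015)]
for n,s in (('flange',f),('plate',pl)):
    A=np.c_[s[:,:2]-o,np.ones(len(s))];k=np.linalg.lstsq(A,s[:,2],rcond=None)[0];print(n,len(s),k.round(4))
E
python3 chk.py
```

```text
at [0.4833 0.213  0.1925] [ 3.1409  0.0054 -2.8165] go 1.5 -0.0 -0.5 turn 0.0004 F [-2.45 -0.57 13.06] t 23.3 w 0.0274 ff 21.063963174819946
plate 0.03507483245035689
{np.int64(34): np.int64(40), np.int64(35): np.int64(52), np.int64(36): np.int64(13), np.int64(37): np.int64(18), np.int64(38): np.int64(100), np.int64(39): np.int64(130), np.int64(40): np.int64(35), np.int64(41): np.int64(16), np.int64(42): np.int64(12), np.int64(43): np.int64(14), np.int64(44): np.int64(41), np.int64(45): np.int64(101), np.int64(46): np.int64(46), np.int64(47): np.int64(19), np.int64(48): np.int64(91), np.int64(49): np.int64(117), np.int64(50): np.int64(21), np.int64(51): np.int64(14), np.int64(52): np.int64(15), np.int64(53): np.int64(20), np.int64(54): np.int64(15), np.int64(55): np.int64(19), np.int64(56): np.int64(22), np.int64(57): np.int64(14), np.int64(58): np.int64(13)}
flange 246 [-0.003   0.0033  0.0392]
plate 15551 [0.0002 0.0012 0.0351]
```

The flange is flat and 4.1 mm above the plate in depth, which is its own thickness, so it is home. I'll take off the load, open the tongs and rise.

>>> {"name": "step_arm", "arguments": {"increments": [-0.5, 0, -0.8, 0, -0.5, 0, -0.8, 0, 0, 0, -0.4, 0, 0, 0, 0, 0, 0, 0, 0, 0, 0, 0, 0, 0, 0, 0, 0, 0, 0, 0, 0, 0]}}

```text
time_s: 23.97
tcp_pos: [0.4833, 0.213, 0.1926]
tcp_rot: [3.141, 0.004, -2.816]
wrist_force: [-0.5, -0.4, 5.7]
grip_width: 0.0274
finger_force: 20.6
```

>>> {"name": "step_arm", "arguments": {"increments": [0, 0, 0, 0, 0, 0, 0, 0, 0, 0, 0, 0, 0, 0, 0, 0, 0, 0, 0, 0, 0, 0, 0, 0, 0, 0, 0, 0, 0, 0, 0, 0], "grip": 36}}

```text
time_s: 24.63
tcp_pos: [0.4816, 0.2124, 0.1914]
tcp_rot: [-3.141, -0.001, -2.816]
wrist_force: [-0.4, 0.0, -0.8]
grip_width: 0.0362
finger_force: 5.7
```

```bash
cat >> chk.py <<'E'
im=c['color'].astype(int)
red=(im[...,0]>60)&(im[...,0]>2.2*im[...,1])&(im[...,0]>2.2*im[...,2])
ys,xs=np.nonzero(red[100:,250:400]);print('red col',xs.min()+250,xs.max()+250,xs.mean()+250,'rows',ys.min()+100,ys.max()+100)
cl=lambda z0:None
b=px2tool(c,(xs.mean()+250,ys.min()+100),ctrl.get_obs()['tcp_pos'][2]-.05);print('cone in tool',b.round(1))
E
python3 chk.py
```

```text
at [0.4816 0.2124 0.1915] [-3.1415e+00 -8.0000e-04 -2.8163e+00] go -0.3 -0.0 -1.5 turn 0.0007 F [ 0.24 -0.32 -1.06] t 24.68 w 0.0361 ff 5.715302154421806
plate 0.03507952562054817
{np.int64(34): np.int64(21), np.int64(35): np.int64(43), np.int64(36): np.int64(7), np.int64(37): np.int64(27), np.int64(38): np.int64(167), np.int64(39): np.int64(252), np.int64(40): np.int64(58), np.int64(41): np.int64(10), np.int64(42): np.int64(11), np.int64(43): np.int64(6), np.int64(44): np.int64(51), np.int64(45): np.int64(95), np.int64(46): np.int64(30), np.int64(47): np.int64(27), np.int64(48): np.int64(81), np.int64(49): np.int64(122), np.int64(50): np.int64(23), np.int64(51): np.int64(6), np.int64(52): np.int64(3), np.int64(53): np.int64(5), np.int64(54): np.int64(9), np.int64(55): np.int64(7), np.int64(56): np.int64(5), np.int64(57): np.int64(15), np.int64(58): np.int64(18)}
flange 443 [ 0.0046 -0.0011  0.0392]
plate 14928 [0.0009 0.0017 0.0351]
red col 317 326 321.3703703703704 rows 212 225
cone in tool [ -1.9   0.6 141.5]
```

The cone stays seated and is centred between the open jaws. I'll rise and head back to the caddy.

>>> {"name": "step_arm", "arguments": {"increments": [0, 0, -3, 0, 0, 0, -8, 0, 0, 0, -13, 0, 0, 0, -16, 0, 0, 0, -18, 0, 0, 0, -18, 0, 0, 0, -14, 0, 0, 0, -6, 0]}}

```text
time_s: 25.35
tcp_pos: [0.4832, 0.2131, 0.2911]
tcp_rot: [3.14, 0.005, -2.817]
wrist_force: [0.4, -0.3, -0.6]
grip_width: 0.0363
finger_force: 5.7
```

>>> {"name": "step_arm", "arguments": {"increments": [0, 0, 0, 0.06, 0, 0, 0, 0.06, 0, 0, 0, 0.06, 0, 0, 0, 0.06, 0, 0, 0, 0.06, 0, 0, 0, 0.06, 0, 0, 0, 0, 0, 0, 0, 0]}}

```text
time_s: 26.02
tcp_pos: [0.4818, 0.2125, 0.2877]
tcp_rot: [-3.141, -0.0, 3.108]
wrist_force: [-0.1, -0.1, -0.9]
grip_width: 0.0363
finger_force: 5.7
```

```bash
python3 - <<'E'
from h import *
c=imaging.camera('wrist')
togo(.5285,-.2698,.27,3.105)
P,u,v=cloud(c)
pl=P[near(P,.483,.205,.09)&(abs(P[:,2]-.036)<.003)]
r=np.hypot(*(P[:,:2]-[.4819,.2125]).T)
f=P[(r<.0135)&(abs(P[:,2]-.0393)<.0015)];print(len(f),np.median(f[:,2])-np.median(pl[:,2]),len(P[(r<.006)&(P[:,2]>.055)]))
E
```

```text
at [0.4818 0.2125 0.2877] [-3.1414e+00 -4.0000e-04  3.1083e+00] go -64.3 -480.3 17.7 turn 0.0033 F [-0.1  -0.7  -1.63] t 26.07 w 0.0363 ff 5.715478733181953
299 0.004281485588045475 768
```

>>> {"name": "step_arm", "arguments": {"increments": [-3, -20, 0, 0, -5, -34, 0, 0, -5, -37, 0, 0, -5, -38, 0, 0, -5, -38, 0, 0, -5, -37, 0, 0, -3, -20, 0, 0, 0, 0, 0, 0]}}

```text
time_s: 26.73
tcp_pos: [0.5052, -0.0197, 0.2882]
tcp_rot: [-3.139, 0.001, 3.097]
wrist_force: [-0.1, -0.1, -1.4]
grip_width: 0.0361
finger_force: 5.7
```

```bash
python3 - <<'E'
from h import *
c=imaging.camera('wrist')
togo(.5285,-.2698,.27,3.105)
P,u,v=cloud(c)
pl=P[near(P,.5,-.041,.07)&(abs(P[:,2]-.028)<.003)]
b=np.array([.5003-.04*.176,-.0405+.04*.984])
r=np.hypot(*(P[:,:2]-b).T)
f=P[(r<.0135)&(abs(P[:,2]-.0315)<.002)];print(len(pl),len(f),np.median(f[:,2])-np.median(pl[:,2]),np.median(f[:,2]),f[:,:2].mean(0),b)
E
```

```text
at [ 0.5051 -0.0161  0.288 ] [-3.1409e+00  5.0000e-04  3.1005e+00] go -32.6 -252.6 18.0 turn -0.0045 F [ 0.07  0.66 -1.22] t 26.78 w 0.0358 ff 5.715447440743446
5980 319 0.004086280333361891 0.031129282664652314 [ 0.49202059 -0.00131129] [ 0.49326 -0.00114]
```

The blue reference flange reads 4.09 mm in the same way, so the red one is home. On to the caddy.

>>> {"name": "step_arm", "arguments": {"increments": [-3, -25, 0, 0, -5, -38, 0, 0, -5, -40, 0, 0, -5, -40, 0, 0, -5, -40, 0, 0, -5, -38, 0, 0, -4, -24, 0, 0, 0, -8, 0, 0]}}

```text
time_s: 27.45
tcp_pos: [0.5283, -0.2705, 0.288]
tcp_rot: [-3.138, 0.001, 3.103]
wrist_force: [-0.8, -0.1, -1.2]
grip_width: 0.0361
finger_force: 5.7
```

>>> {"name": "step_arm", "arguments": {"increments": [0, 0, 5, 0, 0, 0, 5, 0, 0, 0, 0, 0, 0, 0, 0, 0, 0, 0, 0, 0, 0, 0, 0, 0, 0, 0, 0, 0, 0, 0, 0, 0]}}

```text
time_s: 28.12
tcp_pos: [0.5285, -0.266, 0.2781]
tcp_rot: [3.142, 0.001, 3.107]
wrist_force: [-0.3, -0.8, -0.8]
grip_width: 0.0359
finger_force: 5.7
```

```bash
python3 - <<'E'
from h import *
c=imaging.camera('wrist')
togo(.5285,-.2700,.16,3.105)
P,u,v=cloud(c)
q=P[near(P,.528,-.27,.045)&(abs(P[:,2]-.058)<.003)];rect('caddy rim',q)
p=ctrl.get_obs()['tcp_pos']
for k in imaging.tip_of(c,'caddy_in')[:1]: print(px2w(c,k['centre'],z=.004))
print(np.linalg.inv(np.linalg.inv(C_T)@np.array(c['world_to_cam']))[:3,3])
E
```

```text
at [ 0.5285 -0.2662  0.2781] [-3.1416e+00  5.0000e-04  3.1071e+00] go -0.2 -3.8 118.1 turn 0.0021 F [ 0.3   1.   -2.28] t 28.17 w 0.036 ff 5.7153452932834625
caddy rim 854 [ 528.5 -269.2] [67.7 46.4] 89.95 z 0.0568
[ 0.52784889 -0.27071522  0.004     ]
[ 0.52851826 -0.26575822  0.27802337]
```

>>> {"name": "step_arm", "arguments": {"increments": [0, -2, 4, 0, 0, -1.5, 10, 0, 0, 0, 18, 0, 0, 0, 20, 0, 0, 0, 20, 0, 0, 0, 18, 0, 0, 0, 14, 0, 0, 0, 8, 0]}}

```text
time_s: 28.88
tcp_pos: [0.5268, -0.2694, 0.1629]
tcp_rot: [3.141, -0.004, 3.107]
wrist_force: [-1.2, 0.0, -0.8]
grip_width: 0.0358
finger_force: 5.7
```

>>> {"name": "step_arm", "arguments": {"increments": [0, 0, 2, 0, 0, 0, 1, 0, 0, 0, 1, 0, 0, 0, 0, 0, 0, 0, 0, 0, 0, 0, 0, 0, 0, 0, 0, 0, 0, 0, 0, 0]}}

```text
time_s: 29.55
tcp_pos: [0.5285, -0.2699, 0.1622]
tcp_rot: [-3.141, 0.001, 3.107]
wrist_force: [-0.9, -0.4, -1.3]
grip_width: 0.0358
finger_force: 5.7
```

>>> {"name": "step_arm", "arguments": {"increments": [0, 0, 0.5, 0, 0, 0, 0.5, 0, 0, 0, 0.5, 0, 0, 0, 0.5, 0, 0, 0, 0, 0, 0, 0, 0, 0, 0, 0, 0, 0, 0, 0, 0, 0]}}

```text
time_s: 30.22
tcp_pos: [0.5282, -0.2699, 0.1598]
tcp_rot: [3.142, -0.0, 3.107]
wrist_force: [-0.3, 0.5, -1.2]
grip_width: 0.0359
finger_force: 5.7
```

>>> {"name": "step_arm", "arguments": {"increments": [0, 0, 0.6, 0, 0, 0, 0.6, 0, 0, 0, 0.6, 0, 0, 0, 0.6, 0, 0, 0, 0.6, 0, 0, 0, 0, 0, 0, 0, 0, 0, 0, 0, 0, 0]}}

```text
time_s: 30.88
tcp_pos: [0.5282, -0.2698, 0.1568]
tcp_rot: [3.142, -0.0, 3.107]
wrist_force: [-0.4, 1.4, -1.2]
grip_width: 0.0361
finger_force: 5.7
```

>>> {"name": "step_arm", "arguments": {"increments": [0, 0, 0.4, 0, 0, 0, 0.4, 0, 0, 0, 0.4, 0, 0, 0, 0.4, 0, 0, 0, 0, 0, 0, 0, 0, 0, 0, 0, 0, 0, 0, 0, 0, 0]}}

```text
time_s: 31.55
tcp_pos: [0.5282, -0.2698, 0.1552]
tcp_rot: [3.142, -0.0, 3.107]
wrist_force: [-0.4, 0.3, -0.4]
grip_width: 0.0363
finger_force: 5.7
```

>>> {"name": "step_arm", "arguments": {"increments": [0, 0, 0.4, 0, 0, 0, 0.4, 0, 0, 0, 0, 0, 0, 0, 0, 0, 0, 0, 0, 0, 0, 0, 0, 0, 0, 0, 0, 0, 0, 0, 0, 0]}}

```text
time_s: 32.22
tcp_pos: [0.5287, -0.2699, 0.155]
tcp_rot: [-3.142, 0.001, 3.107]
wrist_force: [-1.6, 0.9, 5.1]
grip_width: 0.0362
finger_force: 5.9
```

>>> {"name": "step_arm", "arguments": {"increments": [0, 0, 0.4, 0, 0, 0, 0.4, 0, 0, 0, 0, 0, 0, 0, 0, 0, 0, 0, 0, 0, 0, 0, 0, 0, 0, 0, 0, 0, 0, 0, 0, 0]}}

```text
time_s: 32.88
tcp_pos: [0.5294, -0.27, 0.1548]
tcp_rot: [-3.141, 0.003, 3.107]
wrist_force: [-1.1, 1.4, 6.4]
grip_width: 0.036
finger_force: 6.0
```

Floor contact. I'll open: first to 50 mm so the tongs spring free, then wide, and then lift.

>>> {"name": "step_arm", "arguments": {"increments": [0, 0, -0.8, 0, 0, 0, 0, 0, 0, 0, 0, 0, 0, 0, 0, 0, 0, 0, 0, 0, 0, 0, 0, 0, 0, 0, 0, 0, 0, 0, 0, 0], "grip": 52}}

```text
time_s: 33.55
tcp_pos: [0.5282, -0.2699, 0.1543]
tcp_rot: [-3.142, -0.0, 3.107]
wrist_force: [-0.1, -0.0, 0.2]
grip_width: 0.0522
finger_force: 0.0
```

>>> {"name": "step_arm", "arguments": {"increments": [0, 0, 0, 0, 0, 0, 0, 0, 0, 0, 0, 0, 0, 0, 0, 0, 0, 0, 0, 0, 0, 0, 0, 0, 0, 0, 0, 0, 0, 0, 0, 0], "grip": 85}}

```text
time_s: 34.22
tcp_pos: [0.5282, -0.2698, 0.1544]
tcp_rot: [-3.142, -0.0, 3.107]
wrist_force: [0.2, -0.1, -0.0]
grip_width: 0.0847
finger_force: 0.0
```

>>> {"name": "step_arm", "arguments": {"increments": [0, 0, -4, 0, 0, 0, -8, 0, 0, 0, -14, 0, 0, 0, -18, 0, 0, 0, -20, 0, 0, 0, -20, 0, 0, 0, -16, 0, 0, 0, -8, 0]}}

```text
time_s: 34.88
tcp_pos: [0.5295, -0.271, 0.2666]
tcp_rot: [-3.14, 0.006, 3.106]
wrist_force: [-0.3, 0.4, -0.1]
grip_width: 0.085
finger_force: 0.0
```

```bash
python3 - <<'E'
from h import *
c=imaging.camera('wrist')
togo(.5285,-.2700,.16,3.105)
P,u,v=cloud(c)
rect('rim',P[near(P,.528,-.27,.045)&(abs(P[:,2]-.058)<.003)])
for a in (.118,.08):
  q=P[near(P,.528,-.27,.05)&(P[:,2]>a)&(P[:,2]<.135)];rect('tongs',q)
print(q[:,2].max())
t=imaging.camera('top');P,u,v=cloud(t)
rect('tongs top',P[near(P,.53,-.27,.07)&(P[:,2]>.085)&(P[:,2]<.135)])
r=np.hypot(*(P[:,:2]-[.4819,.2125]).T);f=P[r<.01];print('red',f[:,2].max(),len(f))
r=np.hypot(*(P[:,:2]-[.4932,-.0011]).T);f=P[r<.01];print('blue',f[:,2].max())
for k,z in dict(bottle=0,cup=0,jar=0).items():
    for q in imaging.tip_of(t,k)[:1]: print(k,round(q['p'],2),px2w(t,q['centre'],z=z).round(4))
E
```

```text
at [ 0.53   -0.2711  0.2672] [-3.1396  0.0073  3.1064] go 1.5 1.1 107.2 turn 0.0014 F [ 0.9  -0.68  1.21] t 34.93 w 0.0853 ff 0.0
rim 813 [ 528.5 -269.1] [67.5 46.5] 89.66 z 0.0568
tongs 425 [ 527.3 -269.5] [43.8 15.7] 87.96 z 0.1262
tongs 1761 [ 525.4 -269.7] [44.9 19.7] 87.72 z 0.1126
0.1289099094966327
tongs top 262 [ 525.7 -270.1] [45.1 22.1] 87.82 z 0.114
red 0.0740706827549642 78
blue 0.06864962906461525
bottle 0.73 [ 0.721  -0.2636  0.    ]
cup 0.79 [0.7497 0.1108 0.    ]
jar 0.9 [0.695  0.2734 0.    ]
```

>>> {"name": "step_arm", "arguments": {"increments": [0, 0, -5, 0, 0, 0, 0, 0, 0, 0, 0, 0, 0, 0, 0, 0, 0, 0, 0, 0, 0, 0, 0, 0, 0, 0, 0, 0, 0, 0, 0, 0]}}

```text
time_s: 35.8
tcp_pos: [0.5282, -0.2699, 0.2673]
tcp_rot: [3.142, -0.0, 3.107]
wrist_force: [0.3, 0.3, -1.5]
grip_width: 0.0852
finger_force: 0.0
```

```bash
python3 -c "
from plant import job
print(job.hand_in())"
```

```text
the job is handed in; nothing more can be done
None
```

Handed in at about 36 s: the red cone is pressed into the drying stand with its flange on the plate (about 15 N peak push), the tongs are back upright in their caddy, and nothing else was touched; no verdict came back.

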